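# Pack the underglaze kit tray by its test tiles

## Robot

A 7-joint arm with a two-finger parallel gripper is mounted at the origin on the work surface; the furniture and walls round the work are solid. World frame = base frame: x ahead of the robot, y to its left, z up, the work surface at z = 0. Lengths are in m, angles in rad, forces in N, time in s.
With the tool pointing down it reaches from about 0.425 to 0.875 m from the base axis. Payload 4.7 kg.
Tool frame: the origin (TCP) lies midway between the tips of the shut fingers; the grasp point (between the pads) lies 19 mm behind it (ctrl.grip_point_offset is the distance from the TCP to the grasp point, in m); z points along the fingers, y is the line along which they close (so a half turn about z gives the same grasp; the last joint's range is limited). The gripper opens to 87 mm and grips with 3 to 60 N. Pads are 19 mm wide; open, the fingers measure 117 mm over their backs; the gripper's body (75 mm by 190 mm) begins 51 mm behind the grasp point.
Start: joints at [1.334, 0.321, -0.07, 1.45, 0.023, 1.371, -0.057], TCP at [0.161, -0.63, 0.183] pointing down, gripper open.
Joint ranges: [-2.86, 2.86], [-0.3, 2.09], [-1.38, 1.24], [0.06, 2.45], [-1.56, 4.7], [0.09, 2.05], [-2.69, 2.69]. Speed limits (rad/s): [2.57, 2.57, 3.14, 3.14, 3.14, 3.14, 3.14].

## Interface

Orientations are given as a rotation vector (axis times angle).
In Python, from bench import ctrl gives the robot as it stands. The module is installed in compiled form; this text tells all that it offers.
- The arm moves only by the shell command python3 -m handwheel 'ROWS' [OPENING] [FORCE]. ROWS is JSON, a list of rows, each an object of numbers: "x", "y", "z": the shift along the tool's x, y, z in m; "wx", "wy", "wz": the turn, a rotation vector about the tool's x, y, z in degrees. A call has 1 to 10 rows; each row is the pose to reach, as a shift and turn from the pose commanded when the call began, along the tool's axes at that moment; what a row does not reach only later rows make up. A row lasts 1/12 s, in which the tool goes at most 41.7 mm and 7.16 degrees, less where a joint would pass 70% of its speed; a pose out of reach is approached as far as the arm can. A call with a gripper value outside its range is refused whole. OPENING is the finger opening in m, from 0 to 0.087, set as the call begins (- or left out, the last holds). The fingers move at their own pace and stop on an object; FORCE is the grip in N (left out, the last holds). Time passes only in rows, so rows that repeat a pose let the fingers close. It gives the time, the measured TCP pose, the force, the opening and the grip force at its end, in the units of the state.
- ctrl.get_state(): the state, without advancing time (a new reading comes with each control period).
- ctrl.get_image(name): name is "side" or "top" or "wrist"; returns a dict with "image" (384x512x3 uint8, red, green, blue), "K" (3x3 intrinsics, pixels), "k1" (the pictures are not rectified: a ray, as slopes to the right and down, at radius r is drawn at 1 + k1 r^2 times it, then the intrinsics apply), "world_to_cam" (4x4, takes a point from world to camera coordinates); the wrist camera has in their place "hand_eye" (4x4, takes a point from camera to tool coordinates, whose origin is the TCP and whose axes are the flange's). Camera axes: x right, y down, z forward; pixel columns grow to the right and rows downward; lengths in m; the calibration is good to about 2 mm. A picture is of the moment at which its call begins: read the wrist's pose just before it. There is no depth.
- ctrl.close_job(): hands the job in; it is judged then, once.
The state is a dict: "time": time; "joint_positions": joint angles; "qd": joint speeds; "joint_torque": joint torques, N m; "position": TCP position; "tool_rot": TCP orientation; "ft_force": force on the tool from outside, world axes, zero at the start; "torque": the same for the moment, N m; "grip_width": opening from 0.0 (shut) to 1.0 (fully open); "grip_force": force on a finger pad.
Only numpy, scipy, OpenCV 4.12 (cv2) and the standard library are available. Lean on these libraries where they do the work, as an engineer would, in place of code of your own. Each camera call takes 0.05 s, during which the arm holds its last target. There are 200 camera calls.

## Task

Pack the underglaze kit: three fired test tiles (blue, honey yellow, pale green) lie on the ledge of the wooden tray, and the jar whose cap is of the same colour as a tile (blue, yellow, green) must stand upright on the floor of the compartment directly behind that tile. Leave the red, black and mauve jars, which have no tile, standing where they are.

Things in the scene. Friction and masses are not known exactly. Their poses are not given: they have to be found in the camera images.
- blue_jar (a point): Round underglaze jar, white with a blue screw cap and a blue band, standing on the table among the others; 48 mm diameter, 68 mm high, about 0.12 kg; the straight body is gripped between 10 and 55 mm above its underside, the cap (43 mm diameter) is fixed. The point is its centre, 34 mm above its underside; z is up along the jar. Belongs in the kit.
- yellow_jar (a point): Round underglaze jar, white with a yellow screw cap and a yellow band, standing on the table among the others; 48 mm diameter, 68 mm high, about 0.12 kg; the straight body is gripped between 10 and 55 mm above its underside, the cap (43 mm diameter) is fixed. The point is its centre, 34 mm above its underside; z is up along the jar. Belongs in the kit.
- green_jar (a point): Round underglaze jar, white with a green screw cap and a green band, standing on the table among the others; 48 mm diameter, 68 mm high, about 0.12 kg; the straight body is gripped between 10 and 55 mm above its underside, the cap (43 mm diameter) is fixed. The point is its centre, 34 mm above its underside; z is up along the jar. Belongs in the kit.
- red_jar (a point): Round underglaze jar, white with a red screw cap and a red band, standing on the table among the others; 48 mm diameter, 68 mm high, about 0.12 kg; the straight body is gripped between 10 and 55 mm above its underside, the cap (43 mm diameter) is fixed. The point is its centre, 34 mm above its underside; z is up along the jar. No tile of this colour: not part of the kit.
- black_jar (a point): Round underglaze jar, white with a black screw cap and a black band, standing on the table among the others; 48 mm diameter, 68 mm high, about 0.12 kg; the straight body is gripped between 10 and 55 mm above its underside, the cap (43 mm diameter) is fixed. The point is its centre, 34 mm above its underside; z is up along the jar. No tile of this colour: not part of the kit.
- mauve_jar (a point): Round underglaze jar, white with a mauve (pinkish purple) screw cap and a mauve band, standing on the table among the others; 48 mm diameter, 68 mm high, about 0.12 kg; the straight body is gripped between 10 and 55 mm above its underside, the cap (43 mm diameter) is fixed. The point is its centre, 34 mm above its underside; z is up along the jar. No tile of this colour: not part of the kit.
- blue_place (a point): Centre of the floor, 6 mm above the table, of the tray compartment directly behind the dark blue test tile; x points from tile to compartment, y along the row, z up. The tile (66 x 36 x 7 mm, one end bare, fixed flat on the ledge) is centred 80 mm from this point towards -x. Compartment: 72 x 72 mm inside, wall tops 16 mm above its floor. Which one has this tile varies.
- yellow_place (a point): Centre of the floor, 6 mm above the table, of the tray compartment directly behind the honey yellow (amber) test tile; x points from tile to compartment, y along the row, z up. The tile (66 x 36 x 7 mm, one end bare, fixed flat on the ledge) is centred 80 mm from this point towards -x. Compartment: 72 x 72 mm inside, wall tops 16 mm above its floor. Which one has this tile varies.
- green_place (a point): Centre of the floor, 6 mm above the table, of the tray compartment directly behind the pale grey-green test tile; x points from tile to compartment, y along the row, z up. The tile (66 x 36 x 7 mm, one end bare, fixed flat on the ledge) is centred 80 mm from this point towards -x. Compartment: 72 x 72 mm inside, wall tops 16 mm above its floor. Which one has this tile varies.
- kit_tray: Low wooden tray, fixed, 160 x 240 mm, 22 mm high, a brass grip at each end (18 mm beyond the wood). Three test tiles lie on the ledge along its -x side; three open compartments (walls 6 mm thick) in a row along its +x side, centres 38 mm to +x of the tray's centre at y = -78, 0, 78 mm. Origin: centre of its underside, on the table; y along the row, z up.

How it is judged:
By the outcome, as a careful person would: the job done as asked, in the order asked, and still so for the second after the job is handed in, with the robot touching nothing.
It also fails if it takes over 80 s, if anything falls off the work surface, if the arm or the gripper's body presses on something with over 40 N, if the wrist force passes 120 N, or if a joint passes its speed limit or range.

## Working session

There is one attempt and no reset: what is moved stays moved. The work goes in short steps, Python scripts to look and compute and a shell command to move; the robot and the scene stay as the last step left them, time stands still between calls to the robot, and variables do not carry over. Pictures are saved under pics/ and viewed, at most 14 in all, crops included, and the job is handed in when it is done.

```bash
mkdir -p pics
cat > h.py <<'E'
import numpy as np, cv2
from scipy.spatial.transform import Rotation as R
from bench import ctrl
def grab(name):
    s=ctrl.get_state(); d=ctrl.get_image(name)
    if name=="wrist":
        T=np.eye(4);T[:3,:3]=R.from_rotvec(s["tool_rot"]).as_matrix();T[:3,3]=s["position"]
        d["c2w"]=T@np.array(d["hand_eye"])
    else: d["c2w"]=np.linalg.inv(np.array(d["world_to_cam"]))
    return d
def save(d,f): cv2.imwrite("pics/"+f,cv2.cvtColor(d["image"],cv2.COLOR_RGB2BGR))
def ray(d,px,z):
    k=d["k1"];K=np.array(d["K"],float)
    p=cv2.undistortPoints(np.array([[px]],float),K,np.array([k,0,0,0,0],float))[0,0]
    v=d["c2w"][:3,:3]@np.array([p[0],p[1],1]);o=d["c2w"][:3,3]
    return o+v*(z-o[2])/v[2]
E
python3 - <<'E'
from h import *
s=ctrl.get_state();print(s["position"],s["tool_rot"],s["time"])
for n in("top","side"):
    d=grab(n);save(d,n+"0.png");np.save(n+"0.npy",d,allow_pickle=True)
    print(n,d["c2w"][:3,3],d["k1"],d["K"])
E
```

```text
[ 0.16109247 -0.62904632  0.18191842] [-3.11498882e+00 -3.92717355e-01  5.56781300e-04] 0.0
top [ 4.11462005e-01 -1.00996318e-03  1.40533441e+00] -0.055076622554830056 [[492.86258799   0.         259.59969601]
 [  0.         492.86258799 190.7917369 ]
 [  0.           0.           1.        ]]
side [ 0.54005281 -0.98052416  0.57571174] -0.11749678339581324 [[425.46497447   0.         250.07749547]
 [  0.         425.46497447 197.03485727]
 [  0.           0.           1.        ]]
```

View pics/top0.png

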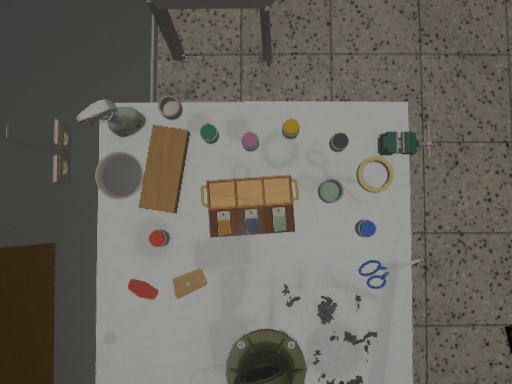

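View pics/side0.png

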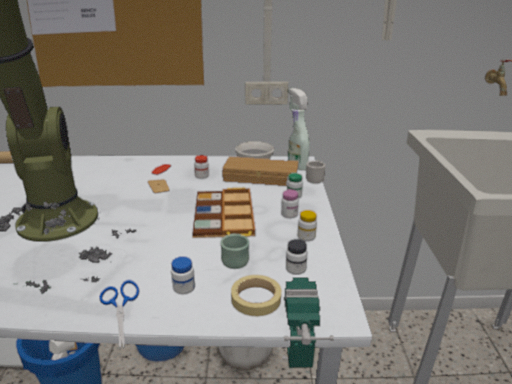

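The top view shows the tiles yellow (224,222), blue (252,222) and green (279,220), with the compartments above them. The jar caps are green (209,132), mauve (250,141), yellow (291,128), black (340,142), blue (367,228) and red (158,238). The side view agrees: the jars are standing and the grey-green cup at (235,250) is a decoy.

```bash
cat > m.py <<'E'
from h import *
d=np.load("top0.npy",allow_pickle=True).item()
w=np.array(d["world_to_cam"]);
for p in ([0,0,0],[.161,-.63,.183]):
    c=w[:3,:3]@p+w[:3,3];print("proj",p,(d["K"]@(c/c[2]))[:2])
hsv=cv2.cvtColor(d["image"],cv2.COLOR_RGB2HSV)
def cen(x,y,r,cond):
    m=np.zeros(hsv.shape[:2],np.uint8);cv2.circle(m,(x,y),r,1,-1)
    m=(m&cond).astype(np.uint8);n,l,st,c=cv2.connectedComponentsWithStats(m)
    i=1+np.argmax(st[1:,4]);return c[i],st[i]
S=hsv[...,1];V=hsv[...,2]
for n,x,y in[("green",209,132),("mauve",250,141),("yellow",291,128),("black",340,142),("blue",367,228),("red",158,238)]:
    cond=((V<90) if n=="black" else (S>85)).astype(np.uint8)
    c,st=cen(x,y,13,cond);print(n,c,st[2:],ray(d,c,.068).round(4))
# tray: wood mask
m=((S>90)).astype(np.uint8); 
n,l,st,c=cv2.connectedComponentsWithStats(m)
i=l[196,250] or l[212,252];mm=(l==i).astype(np.uint8)
cn=max(cv2.findContours(mm,0,2)[0],key=cv2.contourArea)
print("tray",cv2.minAreaRect(cn))
E
python3 m.py
python3 - <<'E'
from h import *
d=np.load("top0.npy",allow_pickle=True).item()
cv2.imwrite("pics/tray.png",cv2.resize(d["image"][105:250,130:390,::-1],None,fx=3,fy=3,interpolation=cv2.INTER_CUBIC))
E
```

```text
proj [0, 0, 0] [266.07735272 369.33119599]
proj [0.161, -0.63, 0.183] [525.68314777 325.08883907]
green [207.69565217 131.31677019] [ 15  14 161] [0.6593 0.1596 0.068 ]Traceback (most recent call last):
  File "m.py", line 14, in <module>
    c,st=cen(x,y,13,cond);print(n,c,st[2:],ray(d,c,.068).round(4))
         ~~~^^^^^^^^^^^^^
  File "m.py", line 10, in cen
    i=1+np.argmax(st[1:,4]);return c[i],st[i]
        ~~~~~~~~~^^^^^^^^^^
    return _wrapfunc(a, 'argmax', axis=axis, out=out, **kwds)
    return bound(*args, **kwds)
ValueError: attempt to get argmax of an empty sequence
```

View pics/tray.png

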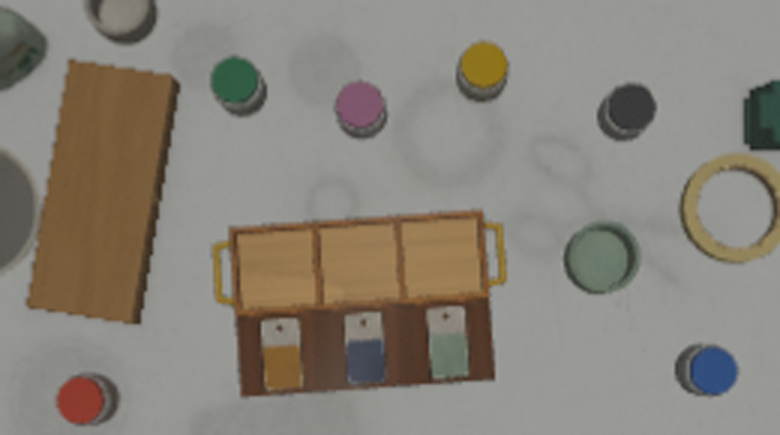

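The crop shows the tray rotated about 4°. Its wood corners are at crop (229,227), (483,210), (495,379) and (241,396). The compartments are yellow on the left, blue in the middle and green on the right.

```bash
sed -i 's/S>85)/S>(55 if n=="mauve" else 100))/; /^# tray/,$d' m.py
cat >> m.py <<'E'
P=[ray(d,(130+u/3-.33,105+v/3-.33),.022) for u,v in[(229,227),(483,210),(495,379),(241,396)]]
P=np.array(P);print(P.round(4))
print("edges",[np.linalg.norm(P[i]-P[i-1]).round(4) for i in range(4)])
y=(P[0]-P[1])+(P[3]-P[2]);y/=np.linalg.norm(y);x=np.array([y[1],-y[0],0])
c=P.mean(0);print("c",c,"yaw",np.degrees(np.arctan2(x[1],x[0])))
for n,k in[("yellow",.078),("blue",0),("green",-.078)]:
    print(n,(c+.038*x+k*y).round(4),"tile",(c-.042*x+k*y).round(4))
for u,v in[(282,354),(365,347),(448,342)]:print("tile seen",ray(d,(130+u/3-.33,105+v/3-.33),.018).round(4))
s=ctrl.get_state();print(R.from_rotvec(s["tool_rot"]).as_matrix().round(4))
w=grab("wrist");save(w,"w0.png");print(np.array(w["hand_eye"]).round(3))
E
python3 m.py
```

```text
proj [0, 0, 0] [266.07735272 369.33119599]
proj [0.161, -0.63, 0.183] [525.68314777 325.08883907]
green [207.64900662 131.16556291] [ 14  14 151] [0.6598 0.1597 0.068 ]
mauve [249.39306358 139.53757225] [ 15  14 173] [0.6361 0.0449 0.068 ]
yellow [290.9027027  126.32972973] [ 15  16 185] [ 0.6725 -0.0689  0.068 ]
black [338.63636364 141.80165289] [ 19  19 242] [ 0.6295 -0.1993  0.068 ]
blue [367.34090909 228.19886364] [ 15  15 176] [ 0.3937 -0.2745  0.068 ]
red [156.40740741 238.02645503] [ 16  15 189] [0.3671 0.2976 0.068 ]
[[ 0.5281  0.1689  0.022 ]
 [ 0.5437 -0.0699  0.022 ]
 [ 0.3855 -0.0804  0.022 ]
 [ 0.3696  0.1567  0.022 ]]
edges [np.float64(0.1589), np.float64(0.2393), np.float64(0.1586), np.float64(0.2377)]
c [0.45673314 0.04380736 0.022     ] yaw 3.7868455519823745
yellow [0.4895 0.1241 0.022 ] tile [0.4097 0.1189 0.022 ]
blue [0.4947 0.0463 0.022 ] tile [0.4148 0.041  0.022 ]
green [ 0.4998 -0.0315  0.022 ] tile [ 0.42   -0.0368  0.022 ]
tile seen [0.4088 0.1188 0.018 ]
tile seen [0.4154 0.0409 0.018 ]
tile seen [ 0.42   -0.0368  0.018 ]
[[ 9.687e-01  2.482e-01 -5.000e-04]
 [ 2.482e-01 -9.687e-01  1.600e-03]
 [-1.000e-04 -1.700e-03 -1.000e+00]]
[[ 0.001 -0.969 -0.247  0.067]
 [ 1.     0.001  0.001  0.   ]
 [-0.001 -0.247  0.969 -0.201]
 [ 0.     0.     0.     1.   ]]
```

```bash
cat > to.py <<'E'
import sys
from h import *
s=ctrl.get_state();M=R.from_rotvec(s["tool_rot"]).as_matrix()
x,y,z,a=map(float,sys.argv[1:5]);a=np.radians(a)
T=np.array([[np.cos(a),np.sin(a),0],[np.sin(a),-np.cos(a),0],[0,0,-1]])
print("t",round(s["time"],2),"pos",s["position"].round(4),"w",s["grip_width"],"gf",s["grip_force"],"F",np.round(s["ft_force"],1),"q",np.round(s["joint_positions"],2))
print("shift",(M.T@(np.array([x,y,z])-s["position"])).round(4),"turn",np.degrees(R.from_matrix(M.T@T).as_rotvec()).round(1))
E
P='{"x":0.314,"y":-0.287,"z":0.03,"wz":-40.6}'
python3 -m handwheel '[{"x":0.314,"y":-0.287,"z":0.03,"wz":-40.6},{"x":0.314,"y":-0.287,"z":0.03,"wz":-40.6},{"x":0.314,"y":-0.287,"z":0.03,"wz":-40.6},{"x":0.314,"y":-0.287,"z":0.03,"wz":-40.6},{"x":0.314,"y":-0.287,"z":0.03,"wz":-40.6},{"x":0.314,"y":-0.287,"z":0.03,"wz":-40.6},{"x":0.314,"y":-0.287,"z":0.03,"wz":-40.6},{"x":0.314,"y":-0.287,"z":0.03,"wz":-40.6},{"x":0.314,"y":-0.287,"z":0.03,"wz":-40.6},{"x":0.314,"y":-0.287,"z":0.03,"wz":-40.6}]' 0.087 15
python3 to.py 0.394 -0.2745 0.15 55
```

```text
t 0.15 pos [ 0.1612 -0.6292  0.1823] w 1.003793849554834 gf 0.0 F [ 0.3 -0.3  0.5] q [ 1.33  0.32 -0.07  1.45  0.02  1.37 -0.06]
shift [ 0.3136 -0.2858  0.0326] turn [ -0.1  -0.  -40.6]invalid input at $[0]: expected keys x, y, z, wx, wy, wz
```

```bash
python3 -m handwheel '[{"x":0.06,"y":-0.055,"z":0.005,"wx":0,"wy":0,"wz":-8},{"x":0.12,"y":-0.11,"z":0.01,"wx":0,"wy":0,"wz":-16},{"x":0.18,"y":-0.165,"z":0.02,"wx":0,"wy":0,"wz":-24},{"x":0.314,"y":-0.286,"z":0.03,"wx":0,"wy":0,"wz":-40.6},{"x":0.314,"y":-0.286,"z":0.03,"wx":0,"wy":0,"wz":-40.6},{"x":0.314,"y":-0.286,"z":0.03,"wx":0,"wy":0,"wz":-40.6},{"x":0.314,"y":-0.286,"z":0.03,"wx":0,"wy":0,"wz":-40.6},{"x":0.314,"y":-0.286,"z":0.03,"wx":0,"wy":0,"wz":-40.6},{"x":0.314,"y":-0.286,"z":0.03,"wx":0,"wy":0,"wz":-40.6},{"x":0.314,"y":-0.286,"z":0.03,"wx":0,"wy":0,"wz":-40.6}]' 0.087 15
python3 to.py 0.394 -0.2745 0.15 55
```

```text
time: 0.98
position: [0.39, -0.2804, 0.1535]
tool_rot: [2.787, 1.449, -0.001]
ft_force: [1.1, -0.9, -0.4]
grip_width: 0.999
grip_force: 0.0
t 0.98 pos [ 0.39   -0.2804  0.1535] w 0.9988130372486709 gf 0.0 F [ 1.1 -0.9 -0.4] q [ 1.02 -0.01 -0.45  1.88 -0.    1.26 -0.04]
shift [ 0.0072 -0.0001  0.0035] turn [ 0.  0. -0.]
```

```bash
python3 -m handwheel '[{"x":0.007,"y":0,"z":0.003,"wx":0,"wy":0,"wz":0},{"x":0.007,"y":0,"z":0.003,"wx":0,"wy":0,"wz":0},{"x":0.007,"y":0,"z":0.003,"wx":0,"wy":0,"wz":0}]' >/dev/null
python3 to.py 0.3937 -0.2745 0.15 55
python3 - <<'E'
from h import *
d=grab("wrist");save(d,"w1.png")
hsv=cv2.cvtColor(d["image"],cv2.COLOR_RGB2HSV)
m=cv2.inRange(hsv,(100,120,40),(130,255,255))
n,l,st,c=cv2.connectedComponentsWithStats(m)
for i in np.argsort(-st[1:,4])[:3]+1: print(c[i],st[i],ray(d,c[i],.068).round(4))
E
```

```text
t 1.23 pos [ 0.3929 -0.277   0.1505] w 1.0015966785646215 gf 0.0 F [-0.9 -0.5  0.6] q [ 1.01 -0.   -0.45  1.89  0.    1.26 -0.05]
shift [ 0.0025 -0.0008  0.0005] turn [-0.   0.1  0. ]
[250.66531605 187.53970827] [ 231  168   40   40 1234] [ 0.3942 -0.2756  0.068 ]
[191.13375796 227.58598726] [169 220  40  22 157] [ 0.3186 -0.2752  0.068 ]
[183.77931034 272.35862069] [166 268  37  10 145] [ 0.2797 -0.3117  0.068 ]
```

View pics/w1.png

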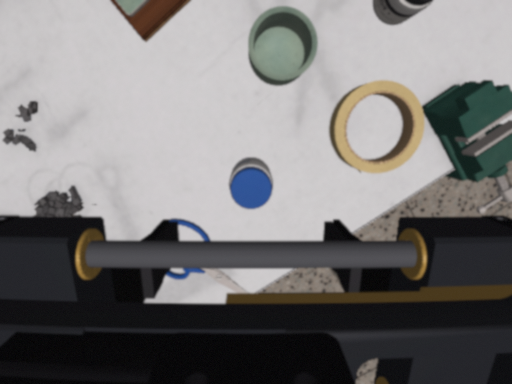

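The wrist view shows the blue cap at (251,188), centred between the fingers and within 1 mm of the top-view position. Descending to grip.

```bash
python3 -m handwheel '[{"x":0.002,"y":0,"z":0.03,"wx":0,"wy":0,"wz":0},{"x":0.002,"y":0,"z":0.06,"wx":0,"wy":0,"wz":0},{"x":0.002,"y":0,"z":0.09,"wx":0,"wy":0,"wz":0},{"x":0.002,"y":0,"z":0.11,"wx":0,"wy":0,"wz":0},{"x":0.002,"y":0,"z":0.125,"wx":0,"wy":0,"wz":0},{"x":0.002,"y":0,"z":0.125,"wx":0,"wy":0,"wz":0},{"x":0.002,"y":0,"z":0.125,"wx":0,"wy":0,"wz":0}]'
python3 -m handwheel '[{"x":0,"y":0,"z":0,"wx":0,"wy":0,"wz":0},{"x":0,"y":0,"z":0,"wx":0,"wy":0,"wz":0},{"x":0,"y":0,"z":0,"wx":0,"wy":0,"wz":0},{"x":0,"y":0,"z":0,"wx":0,"wy":0,"wz":0},{"x":0,"y":0,"z":0,"wx":0,"wy":0,"wz":0},{"x":0,"y":0,"z":0,"wx":0,"wy":0,"wz":0},{"x":0,"y":0,"z":0,"wx":0,"wy":0,"wz":0},{"x":0,"y":0,"z":0,"wx":0,"wy":0,"wz":0}]' 0.03 15
python3 to.py 0.4947 0.0463 0.15 93.8
```

```text
time: 1.87
position: [0.3932, -0.2763, 0.0252]
tool_rot: [-2.788, -1.445, 0.001]
ft_force: [0.5, 0.8, -0.1]
grip_width: 0.998
grip_force: 0.0
time: 2.53
position: [0.3947, -0.2749, 0.0258]
tool_rot: [2.787, 1.45, -0.0]
ft_force: [-1.0, 0.2, 0.3]
grip_width: 0.482
grip_force: 15.3
t 2.53 pos [ 0.3947 -0.2749  0.0258] w 0.4817051021943275 gf 15.308531820774078 F [-1.   0.2  0.3] q [ 0.99  0.13 -0.46  2.03  0.07  1.   -0.12]
shift [ 0.3204 -0.1024 -0.1243] turn [  0.    0.  -38.8]
```

```bash
python3 -m handwheel '[{"x":0,"y":0,"z":-0.02,"wx":0,"wy":0,"wz":0},{"x":0,"y":0,"z":-0.05,"wx":0,"wy":0,"wz":0},{"x":0,"y":0,"z":-0.09,"wx":0,"wy":0,"wz":0},{"x":0,"y":0,"z":-0.125,"wx":0,"wy":0,"wz":0},{"x":0,"y":0,"z":-0.125,"wx":0,"wy":0,"wz":0},{"x":0,"y":0,"z":-0.125,"wx":0,"wy":0,"wz":0}]'
python3 - <<'E'
from h import *
d=grab("side");save(d,"s1.png")
cv2.imwrite("pics/s1c.png",cv2.resize(d["image"][140:340,90:330,::-1],None,fx=3,fy=3))
E
```

```text
time: 3.03
position: [0.3959, -0.2758, 0.1526]
tool_rot: [2.783, 1.448, 0.002]
ft_force: [-1.1, -0.0, -1.8]
grip_width: 0.482
grip_force: 15.0
```

View pics/s1c.png

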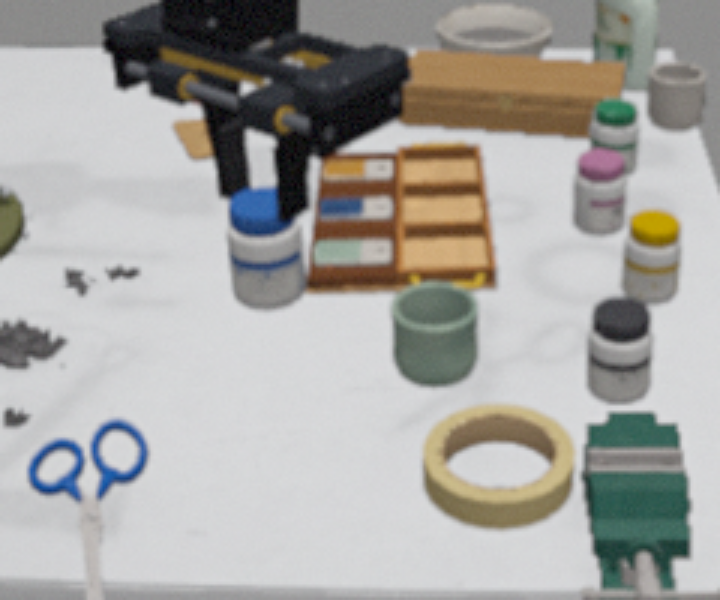

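The crop shows the blue jar lifted clear but held by the cap, with the fingertips near (290,212), higher on the jar than planned. I'll measure where the jar hangs.

```bash
python3 - <<'E'
from h import *
d=grab("side")
y0=-.2758
def ry(u,v,y):
    a=ray(d,(90+u/3-.33,140+v/3-.33),0.);o=d["c2w"][:3,3];return (o+(a-o)*(y-o[1])/(a[1]-o[1])).round(4)
print("cap top c",ry(263,200,y0),"jar bottom front",ry(265,304,y0-.02),"tips",ry(232,195,y0),ry(292,213,y0))
print("cap bottom front", ry(264,232,y0-.02))
print("jar r edges",ry(230,250,y0),ry(303,250,y0))
E
python3 to.py 0.4947 0.0463 0.15 93.8
```

```text
cap top c [ 0.3942 -0.2758  0.1962] jar bottom front [ 0.3938 -0.2958  0.1314] tips [ 0.3747 -0.2758  0.1995] [ 0.412  -0.2758  0.1871]
cap bottom front [ 0.3972 -0.2958  0.1844]
jar r edges [ 0.3699 -0.2758  0.1593] [ 0.4174 -0.2758  0.16  ]
t 3.13 pos [ 0.3937 -0.2744  0.1494] w 0.48105282692883145 gf 14.998199343681335 F [ 0.3 -0.1 -2. ] q [ 1.01 -0.   -0.46  1.89 -0.    1.26 -0.05]
shift [ 0.3206 -0.1014 -0.0004] turn [ -0.1  -0.  -38.8]
```

Run:
```python
from h import *
d=grab("side")
cv2.imwrite("pics/s2c.png",cv2.resize(d["image"][130:255,120:235,::-1],None,fx=5,fy=4.8,interpolation=cv2.INTER_CUBIC))
```

```text
(no output)
```

View pics/s2c.png

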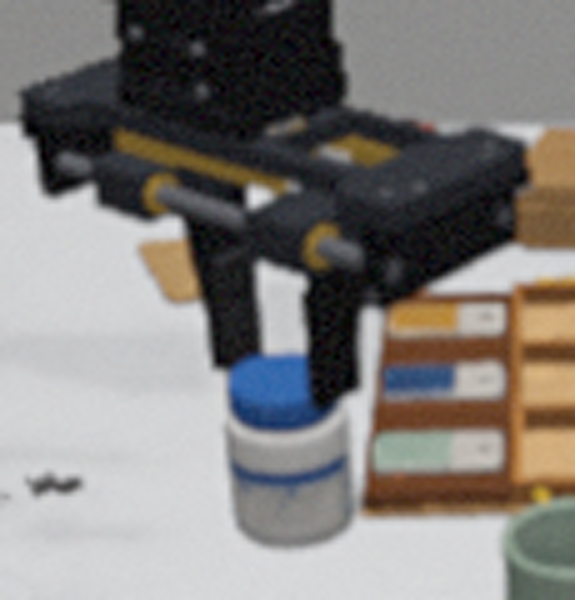

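The jar hangs straight, with its bottom about 24 mm below the TCP. The fingertips sit about 30 mm higher than the stated TCP, so this is a cap grip, and the 42 mm width agrees with that. It is steady, so I carry on and will grip the next jars lower.

```bash
python3 -m handwheel '[{"x":0.015,"y":-0.005,"z":0,"wx":0,"wy":0,"wz":-2},{"x":0.045,"y":-0.015,"z":0,"wx":0,"wy":0,"wz":-6},{"x":0.08,"y":-0.026,"z":0,"wx":0,"wy":0,"wz":-10},{"x":0.12,"y":-0.038,"z":0,"wx":0,"wy":0,"wz":-15},{"x":0.16,"y":-0.051,"z":0,"wx":0,"wy":0,"wz":-20},{"x":0.2,"y":-0.064,"z":0,"wx":0,"wy":0,"wz":-25},{"x":0.24,"y":-0.076,"z":0,"wx":0,"wy":0,"wz":-30},{"x":0.275,"y":-0.088,"z":0,"wx":0,"wy":0,"wz":-34},{"x":0.305,"y":-0.097,"z":0,"wx":0,"wy":0,"wz":-37},{"x":0.32,"y":-0.1015,"z":0,"wx":0,"wy":0,"wz":-38.8}]'
python3 -m handwheel '[{"x":0,"y":0,"z":0,"wx":0,"wy":0,"wz":0},{"x":0,"y":0,"z":0,"wx":0,"wy":0,"wz":0},{"x":0,"y":0,"z":0,"wx":0,"wy":0,"wz":0}]' >/dev/null
python3 to.py 0.4947 0.0463 0.033 93.8
```

```text
time: 4.02
position: [0.4945, 0.0518, 0.1498]
tool_rot: [-2.133, -2.302, -0.002]
ft_force: [0.1, 0.1, -1.7]
grip_width: 0.481
grip_force: 15.0
t 4.27 pos [0.4943 0.0439 0.1497] w 0.47941211350447627 gf 14.997943639755249 F [ 0.7  0.1 -1.6] q [ 0.66  0.06 -0.82  1.84  0.05  1.26 -0.11]
shift [0.0025 0.0008 0.1167] turn [-0.1  0.  -0.1]
```

```bash
python3 -m handwheel '[{"x":0.001,"y":0.001,"z":0.025,"wx":0,"wy":0,"wz":0},{"x":0.001,"y":0.001,"z":0.055,"wx":0,"wy":0,"wz":0},{"x":0.001,"y":0.001,"z":0.085,"wx":0,"wy":0,"wz":0},{"x":0.001,"y":0.001,"z":0.105,"wx":0,"wy":0,"wz":0},{"x":0.001,"y":0.001,"z":0.112,"wx":0,"wy":0,"wz":0},{"x":0.001,"y":0.001,"z":0.115,"wx":0,"wy":0,"wz":0},{"x":0.001,"y":0.001,"z":0.117,"wx":0,"wy":0,"wz":0},{"x":0.001,"y":0.001,"z":0.118,"wx":0,"wy":0,"wz":0},{"x":0.001,"y":0.001,"z":0.118,"wx":0,"wy":0,"wz":0}]'
python3 to.py 0.4947 0.0463 0.0315 93.8
```

```text
time: 5.02
position: [0.4972, 0.0461, 0.0338]
tool_rot: [2.147, 2.291, 0.002]
ft_force: [0.6, 0.2, -1.4]
grip_width: 0.481
grip_force: 15.0
t 5.02 pos [0.4972 0.0461 0.0338] w 0.4806945420988823 gf 14.998366981744766 F [ 0.6  0.2 -1.4] q [ 0.6   0.21 -0.81  1.97  0.18  1.03 -0.22]
shift [ 0.0004 -0.0025  0.0023] turn [ 0.1  0.  -0.1]
```

```bash
python3 -m handwheel '[{"x":0,"y":0,"z":0.0005,"wx":0,"wy":0,"wz":0},{"x":0,"y":0,"z":0.001,"wx":0,"wy":0,"wz":0},{"x":0,"y":0,"z":0.001,"wx":0,"wy":0,"wz":0}]'
python3 -m handwheel '[{"x":0,"y":0,"z":0.0005,"wx":0,"wy":0,"wz":0},{"x":0,"y":0,"z":0.001,"wx":0,"wy":0,"wz":0},{"x":0,"y":0,"z":0.001,"wx":0,"wy":0,"wz":0}]'
python3 to.py 0.4947 0.0463 0.0315 93.8
```

```text
time: 5.27
position: [0.4965, 0.0464, 0.0321]
tool_rot: [2.147, 2.293, 0.001]
ft_force: [-0.7, 0.6, -1.1]
grip_width: 0.477
grip_force: 15.0
time: 5.52
position: [0.4966, 0.0464, 0.0317]
tool_rot: [2.147, 2.293, -0.0]
ft_force: [-2.4, -1.0, 5.8]
grip_width: 0.48
grip_force: 15.0
t 5.52 pos [0.4966 0.0464 0.0317] w 0.48038649376691395 gf 15.014926493167877 F [-2.4 -1.   5.8] q [ 0.6   0.21 -0.81  1.97  0.18  1.03 -0.23]
shift [ 0.0001 -0.0019  0.0002] turn [ 0.  0. -0.]
```

```bash
python3 -m handwheel '[{"x":0,"y":0,"z":0,"wx":0,"wy":0,"wz":0},{"x":0,"y":0,"z":0,"wx":0,"wy":0,"wz":0},{"x":0,"y":0,"z":0,"wx":0,"wy":0,"wz":0},{"x":0,"y":0,"z":0,"wx":0,"wy":0,"wz":0},{"x":0,"y":0,"z":0,"wx":0,"wy":0,"wz":0},{"x":0,"y":0,"z":0,"wx":0,"wy":0,"wz":0}]' 0.087
python3 -m handwheel '[{"x":0,"y":0,"z":-0.01,"wx":0,"wy":0,"wz":0},{"x":0,"y":0,"z":-0.03,"wx":0,"wy":0,"wz":0},{"x":0,"y":0,"z":-0.06,"wx":0,"wy":0,"wz":0},{"x":0,"y":0,"z":-0.1,"wx":0,"wy":0,"wz":0},{"x":0,"y":0,"z":-0.13,"wx":0,"wy":0,"wz":0},{"x":0,"y":0,"z":-0.13,"wx":0,"wy":0,"wz":0}]'
python3 to.py 0.6725 -0.0689 0.15 84
```

```text
time: 6.02
position: [0.4961, 0.0464, 0.0305]
tool_rot: [-2.147, -2.293, 0.0]
ft_force: [-0.1, -0.4, 0.9]
grip_width: 0.846
grip_force: 0.0
time: 6.52
position: [0.5005, 0.0473, 0.1678]
tool_rot: [2.14, 2.287, 0.011]
ft_force: [0.8, 0.5, -0.2]
grip_width: 0.999
grip_force: 0.0
t 6.52 pos [0.5005 0.0473 0.1678] w 0.9993751612743449 gf 0.0 F [ 0.8  0.5 -0.2] q [ 0.67  0.05 -0.83  1.82  0.04  1.28 -0.11]
shift [-0.1273  0.1637  0.0198] turn [0.7 0.1 9.8]
```

```bash
python3 -m handwheel '[{"x":-0.015,"y":0.02,"z":0,"wx":0,"wy":0,"wz":1},{"x":-0.035,"y":0.047,"z":0.002,"wx":0,"wy":0,"wz":3},{"x":-0.06,"y":0.08,"z":0.004,"wx":0,"wy":0,"wz":5},{"x":-0.082,"y":0.11,"z":0.006,"wx":0,"wy":0,"wz":7},{"x":-0.105,"y":0.14,"z":0.008,"wx":0,"wy":0,"wz":9},{"x":-0.12,"y":0.16,"z":0.01,"wx":0,"wy":0,"wz":9.8},{"x":-0.126,"y":0.168,"z":0.01,"wx":0,"wy":0,"wz":9.8},{"x":-0.126,"y":0.168,"z":0.01,"wx":0,"wy":0,"wz":9.8},{"x":-0.126,"y":0.168,"z":0.01,"wx":0,"wy":0,"wz":9.8},{"x":-0.126,"y":0.168,"z":0.01,"wx":0,"wy":0,"wz":9.8}]'
python3 to.py 0.6725 -0.0689 0.012 84
python3 - <<'E'
from h import *
d=grab("wrist");hsv=cv2.cvtColor(d["image"],cv2.COLOR_RGB2HSV)
m=cv2.inRange(hsv,(18,150,80),(32,255,255))
n,l,st,c=cv2.connectedComponentsWithStats(m)
for i in np.argsort(-st[1:,4])[:3]+1: print(c[i],st[i],ray(d,c[i],.068).round(4))
t=grab("top");save(t,"t2.png")
cv2.imwrite("pics/t2c.png",cv2.resize(t["image"][100:260,190:390,::-1],None,fx=3.5,fy=3.5))
E
```

```text
time: 7.35
position: [0.6711, -0.0662, 0.1512]
tool_rot: [-2.332, -2.104, -0.0]
ft_force: [0.2, 0.3, -0.6]
grip_width: 1.002
grip_force: 0.0
t 7.35 pos [ 0.6711 -0.0662  0.1512] w 1.002360646540588 gf 0.0 F [ 0.2  0.3 -0.6] q [ 0.57  0.48 -0.71  1.41  0.31  1.37 -0.25]
shift [-0.0026  0.0017  0.1392] turn [-0.  -0.   0.1]
[383.91370558 295.67068528] [ 228  287  284   15 1576] [ 0.8093 -0.2051  0.068 ]
[253.04958678 191.59421488] [ 234  172   39   40 1210] [ 0.6734 -0.0689  0.068 ]
[ 85.99453552 240.01092896] [ 77 230  24  29 183] [ 0.4889 -0.104   0.068 ]
```

View pics/t2c.png

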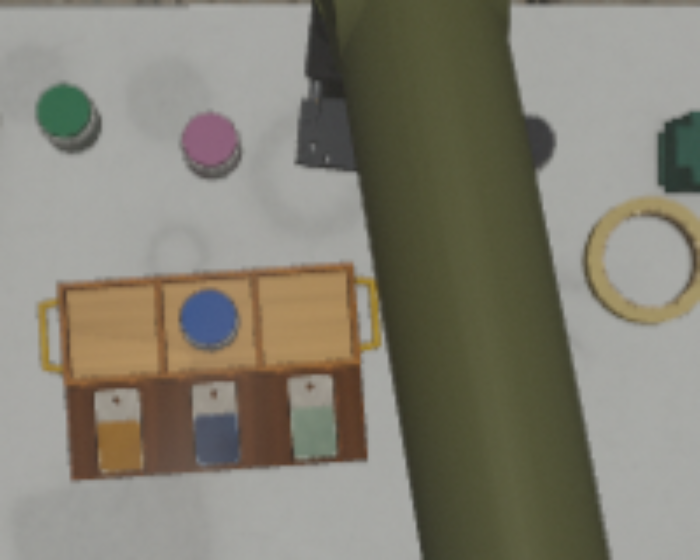

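The blue jar stands upright in the middle compartment at crop (208,320), behind the blue tile. The yellow jar is confirmed by the wrist camera at (0.673,-0.069). Descending lower than before, to TCP 0.012.

```bash
python3 -m handwheel '[{"x":-0.001,"y":0.001,"z":0.03,"wx":0,"wy":0,"wz":0},{"x":-0.001,"y":0.001,"z":0.06,"wx":0,"wy":0,"wz":0},{"x":-0.001,"y":0.001,"z":0.09,"wx":0,"wy":0,"wz":0},{"x":-0.001,"y":0.001,"z":0.115,"wx":0,"wy":0,"wz":0},{"x":-0.001,"y":0.001,"z":0.13,"wx":0,"wy":0,"wz":0},{"x":-0.001,"y":0.001,"z":0.138,"wx":0,"wy":0,"wz":0},{"x":-0.001,"y":0.001,"z":0.138,"wx":0,"wy":0,"wz":0},{"x":-0.001,"y":0.001,"z":0.138,"wx":0,"wy":0,"wz":0}]'
python3 -m handwheel '[{"x":0,"y":0,"z":0,"wx":0,"wy":0,"wz":0},{"x":0,"y":0,"z":0,"wx":0,"wy":0,"wz":0},{"x":0,"y":0,"z":0,"wx":0,"wy":0,"wz":0},{"x":0,"y":0,"z":0,"wx":0,"wy":0,"wz":0},{"x":0,"y":0,"z":0,"wx":0,"wy":0,"wz":0},{"x":0,"y":0,"z":0,"wx":0,"wy":0,"wz":0},{"x":0,"y":0,"z":0,"wx":0,"wy":0,"wz":0},{"x":0,"y":0,"z":0,"wx":0,"wy":0,"wz":0}]' 0.03 15
python3 to.py 0.4895 0.1241 0.15 93.8
```

```text
time: 8.12
position: [0.6736, -0.0691, 0.0139]
tool_rot: [2.334, 2.101, 0.002]
ft_force: [-0.1, 0.2, 0.6]
grip_width: 0.996
grip_force: 0.0
time: 8.78
position: [0.673, -0.0694, 0.0127]
tool_rot: [2.335, 2.101, -0.0]
ft_force: [-0.7, 0.0, 0.2]
grip_width: 0.49
grip_force: 14.9
t 8.78 pos [ 0.673  -0.0694  0.0127] w 0.4902605642567088 gf 14.900936712801922 F [-0.7  0.   0.2] q [ 0.55  0.59 -0.66  1.54  0.39  1.14 -0.3 ]
shift [ 0.1732 -0.2028 -0.1374] turn [ 0.   0.  -9.8]
```

```bash
python3 -m handwheel '[{"x":0,"y":0,"z":-0.02,"wx":0,"wy":0,"wz":0},{"x":0,"y":0,"z":-0.05,"wx":0,"wy":0,"wz":0},{"x":0,"y":0,"z":-0.09,"wx":0,"wy":0,"wz":0},{"x":0,"y":0,"z":-0.12,"wx":0,"wy":0,"wz":0},{"x":0,"y":0,"z":-0.138,"wx":0,"wy":0,"wz":0},{"x":0,"y":0,"z":-0.138,"wx":0,"wy":0,"wz":0},{"x":0,"y":0,"z":-0.138,"wx":0,"wy":0,"wz":0}]'
python3 to.py 0.4895 0.1241 0.15 93.8
python3 - <<'E'
from h import *
d=grab("side")
w=np.array(d["world_to_cam"]);c=w[:3,:3]@[.673,-.069,.17]+w[:3,3];u,v=(d["K"]@(c/c[2]))[:2].astype(int);print(u,v)
cv2.imwrite("pics/s3c.png",cv2.resize(d["image"][v-60:v+60,u-60:u+60,::-1],None,fx=4.8,fy=4.8,interpolation=cv2.INTER_CUBIC))
E
```

```text
time: 9.37
position: [0.6733, -0.0693, 0.1512]
tool_rot: [2.334, 2.101, 0.001]
ft_force: [0.5, -0.2, -1.5]
grip_width: 0.49
grip_force: 14.9
t 9.37 pos [ 0.6733 -0.0693  0.1512] w 0.48975049889189354 gf 14.905176254105754 F [ 0.5 -0.2 -1.5] q [ 0.57  0.48 -0.7   1.4   0.31  1.37 -0.25]
shift [ 0.173  -0.2031  0.0009] turn [ 0.1  0.  -9.8]
311 175
```

View pics/s3c.png

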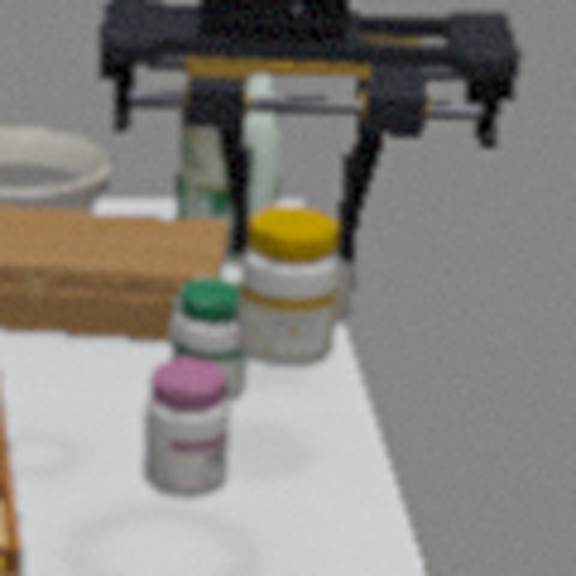

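The yellow jar is held straight, with the tips just under the cap at about 45–50 mm of jar height, so the fingers will clear the tray walls. Carrying it to the left compartment.

```bash
python3 -m handwheel '[{"x":0.01,"y":-0.012,"z":0,"wx":0,"wy":0,"wz":0},{"x":0.03,"y":-0.035,"z":0,"wx":0,"wy":0,"wz":-1},{"x":0.053,"y":-0.062,"z":0,"wx":0,"wy":0,"wz":-3},{"x":0.077,"y":-0.09,"z":0,"wx":0,"wy":0,"wz":-5},{"x":0.101,"y":-0.119,"z":0,"wx":0,"wy":0,"wz":-6},{"x":0.125,"y":-0.147,"z":0,"wx":0,"wy":0,"wz":-8},{"x":0.147,"y":-0.173,"z":0,"wx":0,"wy":0,"wz":-9},{"x":0.163,"y":-0.192,"z":0,"wx":0,"wy":0,"wz":-9.8},{"x":0.173,"y":-0.203,"z":0,"wx":0,"wy":0,"wz":-9.8},{"x":0.173,"y":-0.203,"z":0,"wx":0,"wy":0,"wz":-9.8}]'
python3 -m handwheel '[{"x":0,"y":0,"z":0,"wx":0,"wy":0,"wz":0},{"x":0,"y":0,"z":0,"wx":0,"wy":0,"wz":0},{"x":0,"y":0,"z":0,"wx":0,"wy":0,"wz":0}]' >/dev/null
python3 to.py 0.4895 0.1241 0.0185 93.8
```

```text
time: 10.25
position: [0.4863, 0.1264, 0.1494]
tool_rot: [-2.141, -2.297, 0.004]
ft_force: [-0.4, 0.2, -0.7]
grip_width: 0.489
grip_force: 14.9
t 10.5 pos [0.4902 0.1223 0.1502] w 0.48891531384592435 gf 14.90589488617843 F [-0.2  0.7 -1.4] q [ 0.56  0.09 -0.9   1.82  0.08  1.26 -0.29]
shift [ 0.0018 -0.0005  0.1317] turn [-0.  -0.  -0.2]
```

```bash
python3 -m handwheel '[{"x":0.001,"y":0,"z":0.025,"wx":0,"wy":0,"wz":0},{"x":0.001,"y":0,"z":0.055,"wx":0,"wy":0,"wz":0},{"x":0.001,"y":0,"z":0.085,"wx":0,"wy":0,"wz":0},{"x":0.001,"y":0,"z":0.11,"wx":0,"wy":0,"wz":0},{"x":0.001,"y":0,"z":0.122,"wx":0,"wy":0,"wz":0},{"x":0.001,"y":0,"z":0.128,"wx":0,"wy":0,"wz":0},{"x":0.001,"y":0,"z":0.13,"wx":0,"wy":0,"wz":0},{"x":0.001,"y":0,"z":0.1315,"wx":0,"wy":0,"wz":0},{"x":0.001,"y":0,"z":0.1315,"wx":0,"wy":0,"wz":0}]'
python3 -m handwheel '[{"x":0,"y":0,"z":0.0005,"wx":0,"wy":0,"wz":0},{"x":0,"y":0,"z":0.001,"wx":0,"wy":0,"wz":0},{"x":0,"y":0,"z":0.001,"wx":0,"wy":0,"wz":0}]'
```

```text
time: 11.25
position: [0.4905, 0.1252, 0.0202]
tool_rot: [2.147, 2.292, 0.002]
ft_force: [0.2, -0.1, -1.7]
grip_width: 0.484
grip_force: 14.9
time: 11.5
position: [0.4897, 0.125, 0.0188]
tool_rot: [2.146, 2.292, 0.001]
ft_force: [-0.3, -0.4, -0.3]
grip_width: 0.486
grip_force: 14.9
```

```bash
python3 -m handwheel '[{"x":0,"y":0,"z":0.0005,"wx":0,"wy":0,"wz":0},{"x":0,"y":0,"z":0.001,"wx":0,"wy":0,"wz":0},{"x":0,"y":0,"z":0.001,"wx":0,"wy":0,"wz":0}]'
python3 -m handwheel '[{"x":0,"y":0,"z":0,"wx":0,"wy":0,"wz":0},{"x":0,"y":0,"z":0,"wx":0,"wy":0,"wz":0},{"x":0,"y":0,"z":0,"wx":0,"wy":0,"wz":0},{"x":0,"y":0,"z":0,"wx":0,"wy":0,"wz":0},{"x":0,"y":0,"z":0,"wx":0,"wy":0,"wz":0},{"x":0,"y":0,"z":0,"wx":0,"wy":0,"wz":0}]' 0.087
python3 -m handwheel '[{"x":0,"y":0,"z":-0.01,"wx":0,"wy":0,"wz":0},{"x":0,"y":0,"z":-0.03,"wx":0,"wy":0,"wz":0},{"x":0,"y":0,"z":-0.06,"wx":0,"wy":0,"wz":0},{"x":0,"y":0,"z":-0.095,"wx":0,"wy":0,"wz":0},{"x":0,"y":0,"z":-0.12,"wx":0,"wy":0,"wz":0},{"x":0,"y":0,"z":-0.134,"wx":0,"wy":0,"wz":0},{"x":0,"y":0,"z":-0.134,"wx":0,"wy":0,"wz":0},{"x":0,"y":0,"z":-0.134,"wx":0,"wy":0,"wz":0},{"x":0,"y":0,"z":-0.134,"wx":0,"wy":0,"wz":0}]'
python3 to.py 0.6598 0.1597 0.15 93.8
```

```text
time: 11.75
position: [0.4899, 0.1251, 0.0185]
tool_rot: [2.146, 2.292, 0.0]
ft_force: [-1.7, -0.2, 6.7]
grip_width: 0.488
grip_force: 15.0
time: 12.25
position: [0.4891, 0.125, 0.017]
tool_rot: [-2.147, -2.293, 0.0]
ft_force: [-0.5, -0.0, -0.6]
grip_width: 0.859
grip_force: 0.0
time: 13.0
position: [0.4885, 0.1247, 0.1503]
tool_rot: [-2.147, -2.293, 0.002]
ft_force: [0.4, -0.7, -0.2]
grip_width: 1.003
grip_force: 0.0
t 13.0 pos [0.4885 0.1247 0.1503] w 1.003023415675907 gf 0.0 F [ 0.4 -0.7 -0.2] q [ 0.57  0.09 -0.91  1.82  0.08  1.26 -0.29]
shift [2.360e-02 1.733e-01 1.000e-04] turn [-0.1  0.  -0. ]
```

```bash
python3 -m handwheel '[{"x":0.003,"y":0.02,"z":0,"wx":0,"wy":0,"wz":0},{"x":0.007,"y":0.05,"z":0,"wx":0,"wy":0,"wz":0},{"x":0.012,"y":0.085,"z":0,"wx":0,"wy":0,"wz":0},{"x":0.017,"y":0.12,"z":0,"wx":0,"wy":0,"wz":0},{"x":0.021,"y":0.15,"z":0,"wx":0,"wy":0,"wz":0},{"x":0.0235,"y":0.168,"z":0,"wx":0,"wy":0,"wz":0},{"x":0.0235,"y":0.173,"z":0,"wx":0,"wy":0,"wz":0},{"x":0.0235,"y":0.173,"z":0,"wx":0,"wy":0,"wz":0},{"x":0.0235,"y":0.173,"z":0,"wx":0,"wy":0,"wz":0}]'
python3 - <<'E'
from h import *
d=grab("wrist");hsv=cv2.cvtColor(d["image"],cv2.COLOR_RGB2HSV);save(d,"w3.png")
m=cv2.inRange(hsv,(65,130,30),(95,255,255))
n,l,st,c=cv2.connectedComponentsWithStats(m)
for i in np.argsort(-st[1:,4])[:3]+1: print(c[i],st[i],ray(d,c[i],.068).round(4))
E
python3 to.py 0.6598 0.1597 0.007 93.8
```

```text
time: 13.75
position: [0.6587, 0.16, 0.1498]
tool_rot: [-2.145, -2.293, 0.004]
ft_force: [-0.0, 0.3, -0.1]
grip_width: 0.999
grip_force: 0.0
[252.19924457 189.78470255] [ 234  172   37   37 1059] [0.6601 0.1598 0.068 ]
t 13.8 pos [0.6587 0.1599 0.1505] w 1.0006890739854488 gf 0.0 F [ 0.4 -0.8  1.5] q [ 0.3   0.53 -0.83  1.39  0.39  1.39 -0.46]
shift [-0.0002  0.0014  0.1435] turn [-0.1  0.   0. ]
```

View pics/w3.png

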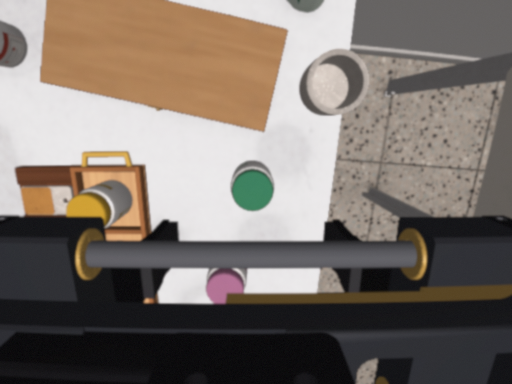

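The green cap is at (252,190), centred between the fingers, with the board and mauve jar clear of them. The yellow jar is in its compartment on the left.

```bash
python3 -m handwheel '[{"x":0,"y":0.001,"z":0.03,"wx":0,"wy":0,"wz":0},{"x":0,"y":0.001,"z":0.06,"wx":0,"wy":0,"wz":0},{"x":0,"y":0.001,"z":0.09,"wx":0,"wy":0,"wz":0},{"x":0,"y":0.001,"z":0.115,"wx":0,"wy":0,"wz":0},{"x":0,"y":0.001,"z":0.132,"wx":0,"wy":0,"wz":0},{"x":0,"y":0.001,"z":0.14,"wx":0,"wy":0,"wz":0},{"x":0,"y":0.001,"z":0.14,"wx":0,"wy":0,"wz":0},{"x":0,"y":0.001,"z":0.14,"wx":0,"wy":0,"wz":0}]'
python3 -m handwheel '[{"x":0,"y":0,"z":0,"wx":0,"wy":0,"wz":0},{"x":0,"y":0,"z":0,"wx":0,"wy":0,"wz":0},{"x":0,"y":0,"z":0,"wx":0,"wy":0,"wz":0},{"x":0,"y":0,"z":0,"wx":0,"wy":0,"wz":0},{"x":0,"y":0,"z":0,"wx":0,"wy":0,"wz":0},{"x":0,"y":0,"z":0,"wx":0,"wy":0,"wz":0},{"x":0,"y":0,"z":0,"wx":0,"wy":0,"wz":0},{"x":0,"y":0,"z":0,"wx":0,"wy":0,"wz":0}]' 0.03 15
python3 -m handwheel '[{"x":0,"y":0,"z":-0.02,"wx":0,"wy":0,"wz":0},{"x":0,"y":0,"z":-0.05,"wx":0,"wy":0,"wz":0},{"x":0,"y":0,"z":-0.09,"wx":0,"wy":0,"wz":0},{"x":0,"y":0,"z":-0.12,"wx":0,"wy":0,"wz":0},{"x":0,"y":0,"z":-0.14,"wx":0,"wy":0,"wz":0},{"x":0,"y":0,"z":-0.14,"wx":0,"wy":0,"wz":0},{"x":0,"y":0,"z":-0.14,"wx":0,"wy":0,"wz":0}]'
python3 to.py 0.4998 -0.0315 0.15 93.8
```

```text
time: 14.47
position: [0.6612, 0.1598, 0.0122]
tool_rot: [2.147, 2.293, 0.001]
ft_force: [-1.1, -0.2, 0.6]
grip_width: 1.003
grip_force: 0.0
time: 15.13
position: [0.6611, 0.1599, 0.0111]
tool_rot: [-2.147, -2.293, 0.001]
ft_force: [0.2, 0.1, 0.2]
grip_width: 0.491
grip_force: 14.9
time: 15.72
position: [0.6618, 0.1602, 0.1519]
tool_rot: [2.146, 2.292, 0.002]
ft_force: [-0.6, -0.2, -1.7]
grip_width: 0.492
grip_force: 14.8
t 15.72 pos [0.6618 0.1602 0.1519] w 0.49194221588928044 gf 14.811118163197534 F [-0.6 -0.2 -1.7] q [ 0.3   0.53 -0.83  1.39  0.39  1.39 -0.46]
shift [-0.1806 -0.1742  0.0016] turn [ 0.1 -0.  -0. ]
```

```bash
python3 -m handwheel '[{"x":-0.01,"y":-0.01,"z":0,"wx":0,"wy":0,"wz":0},{"x":-0.03,"y":-0.029,"z":0,"wx":0,"wy":0,"wz":0},{"x":-0.055,"y":-0.053,"z":0,"wx":0,"wy":0,"wz":0},{"x":-0.08,"y":-0.077,"z":0,"wx":0,"wy":0,"wz":0},{"x":-0.106,"y":-0.102,"z":0,"wx":0,"wy":0,"wz":0},{"x":-0.132,"y":-0.127,"z":0,"wx":0,"wy":0,"wz":0},{"x":-0.155,"y":-0.149,"z":0,"wx":0,"wy":0,"wz":0},{"x":-0.172,"y":-0.165,"z":0,"wx":0,"wy":0,"wz":0},{"x":-0.1805,"y":-0.1735,"z":0,"wx":0,"wy":0,"wz":0},{"x":-0.1805,"y":-0.1735,"z":0,"wx":0,"wy":0,"wz":0}]'
python3 -m handwheel '[{"x":0,"y":0,"z":0,"wx":0,"wy":0,"wz":0},{"x":0,"y":0,"z":0,"wx":0,"wy":0,"wz":0},{"x":0,"y":0,"z":0,"wx":0,"wy":0,"wz":0}]' >/dev/null
python3 to.py 0.4998 -0.0315 0.0165 93.8
```

```text
time: 16.55
position: [0.4967, -0.0355, 0.149]
tool_rot: [-2.153, -2.285, 0.007]
ft_force: [0.9, -0.5, -1.2]
grip_width: 0.49
grip_force: 14.7
t 16.8 pos [ 0.5003 -0.0301  0.1506] w 0.49010143871270867 gf 14.731464582873741 F [ 0.6 -0.4 -1.6] q [ 0.84  0.08 -0.86  1.83  0.06  1.26  0.03]
shift [-0.0016 -0.0005  0.1341] turn [-0.  -0.1  0.1]
```

```bash
python3 -m handwheel '[{"x":-0.001,"y":0,"z":0.025,"wx":0,"wy":0,"wz":0},{"x":-0.001,"y":0,"z":0.055,"wx":0,"wy":0,"wz":0},{"x":-0.001,"y":0,"z":0.085,"wx":0,"wy":0,"wz":0},{"x":-0.001,"y":0,"z":0.11,"wx":0,"wy":0,"wz":0},{"x":-0.001,"y":0,"z":0.124,"wx":0,"wy":0,"wz":0},{"x":-0.001,"y":0,"z":0.13,"wx":0,"wy":0,"wz":0},{"x":-0.001,"y":0,"z":0.133,"wx":0,"wy":0,"wz":0},{"x":-0.001,"y":0,"z":0.134,"wx":0,"wy":0,"wz":0},{"x":-0.001,"y":0,"z":0.134,"wx":0,"wy":0,"wz":0}]'
python3 -m handwheel '[{"x":0,"y":0,"z":0.0005,"wx":0,"wy":0,"wz":0},{"x":0,"y":0,"z":0.001,"wx":0,"wy":0,"wz":0},{"x":0,"y":0,"z":0.001,"wx":0,"wy":0,"wz":0}]'
```

```text
time: 17.55
position: [0.5011, -0.0322, 0.018]
tool_rot: [2.145, 2.293, 0.002]
ft_force: [-0.2, -0.6, -1.3]
grip_width: 0.493
grip_force: 14.8
time: 17.8
position: [0.501, -0.0327, 0.017]
tool_rot: [2.146, 2.292, 0.001]
ft_force: [0.5, -0.4, 1.2]
grip_width: 0.495
grip_force: 14.9
```

```bash
python3 -m handwheel '[{"x":0,"y":0,"z":0.0005,"wx":0,"wy":0,"wz":0},{"x":0,"y":0,"z":0.0005,"wx":0,"wy":0,"wz":0},{"x":0,"y":0,"z":0.0005,"wx":0,"wy":0,"wz":0}]'
python3 -m handwheel '[{"x":0,"y":0,"z":0,"wx":0,"wy":0,"wz":0},{"x":0,"y":0,"z":0,"wx":0,"wy":0,"wz":0},{"x":0,"y":0,"z":0,"wx":0,"wy":0,"wz":0},{"x":0,"y":0,"z":0,"wx":0,"wy":0,"wz":0},{"x":0,"y":0,"z":0,"wx":0,"wy":0,"wz":0},{"x":0,"y":0,"z":0,"wx":0,"wy":0,"wz":0}]' 0.087
python3 -m handwheel '[{"x":0,"y":0,"z":-0.01,"wx":0,"wy":0,"wz":0},{"x":0,"y":0,"z":-0.03,"wx":0,"wy":0,"wz":0},{"x":0,"y":0,"z":-0.06,"wx":0,"wy":0,"wz":0},{"x":0,"y":0,"z":-0.095,"wx":0,"wy":0,"wz":0},{"x":0,"y":0,"z":-0.125,"wx":0,"wy":0,"wz":0},{"x":0,"y":0,"z":-0.15,"wx":0,"wy":0,"wz":0},{"x":0,"y":0,"z":-0.16,"wx":0,"wy":0,"wz":0},{"x":0,"y":0,"z":-0.16,"wx":0,"wy":0,"wz":0}]'
python3 -m handwheel '[{"x":-0.04,"y":0,"z":0,"wx":0,"wy":0,"wz":0},{"x":-0.08,"y":0,"z":0,"wx":0,"wy":0,"wz":0},{"x":-0.12,"y":0,"z":0,"wx":0,"wy":0,"wz":0},{"x":-0.16,"y":0,"z":0,"wx":0,"wy":0,"wz":0},{"x":-0.2,"y":0,"z":0,"wx":0,"wy":0,"wz":0},{"x":-0.22,"y":0,"z":0,"wx":0,"wy":0,"wz":0},{"x":-0.22,"y":0,"z":0,"wx":0,"wy":0,"wz":0},{"x":-0.22,"y":0,"z":0,"wx":0,"wy":0,"wz":0}]'
python3 - <<'E'
from h import *
t=grab("top");s=grab("side")
a=cv2.resize(t["image"][100:260,140:400],(780,480))[:,:,::-1]
b=cv2.resize(s["image"][130:320,150:340],(480,480))[:,:,::-1]
cv2.imwrite("pics/fin.png",cv2.resize(np.hstack([a,b]),(800,305)))
E
```

```text
time: 18.05
position: [0.5011, -0.0325, 0.0169]
tool_rot: [2.146, 2.292, 0.001]
ft_force: [-1.5, 0.6, 6.1]
grip_width: 0.497
grip_force: 15.0
time: 18.55
position: [0.4999, -0.0327, 0.0155]
tool_rot: [-2.147, -2.293, 0.0]
ft_force: [-0.3, 0.2, -0.1]
grip_width: 0.858
grip_force: 0.0
time: 19.22
position: [0.502, -0.0326, 0.1787]
tool_rot: [2.144, 2.29, 0.003]
ft_force: [0.2, 0.2, -0.4]
grip_width: 0.999
grip_force: 0.0
time: 19.88
position: [0.5136, -0.2523, 0.1737]
tool_rot: [-2.147, -2.288, -0.001]
ft_force: [-0.3, 0.7, 0.5]
grip_width: 1.001
grip_force: 0.0
```

View pics/fin.png

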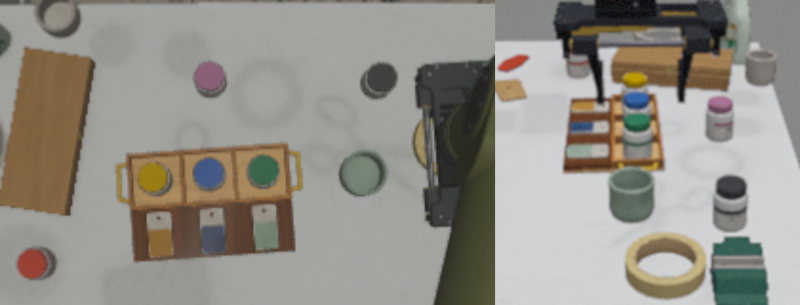

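The final views show the yellow (155,177), blue (209,173) and green (263,170) jars upright, each behind its own tile. The red, mauve and black jars have not moved. Handing in.

```bash
python3 -m handwheel '[{"x":0,"y":0,"z":0,"wx":0,"wy":0,"wz":0},{"x":0,"y":0,"z":0,"wx":0,"wy":0,"wz":0},{"x":0,"y":0,"z":0,"wx":0,"wy":0,"wz":0},{"x":0,"y":0,"z":0,"wx":0,"wy":0,"wz":0}]' | head -1; python3 -c "from bench import ctrl; print(ctrl.close_job())"
```

```text
time: 20.32
the job is handed in; nothing more can be done
None
```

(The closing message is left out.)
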